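# Draw the rolling pin out of the half-covered crate

### The job

Baking is about to start: take the rolling pin out of the wooden crate. It is longer than the crate's opening, so tip its free end up through the opening and draw it out on the slant from under the fixed board. Finish while still holding it in the gripper, level and still, a good hand's breadth (about 10 cm) above the crate's rim and touching nothing else; leave the other kitchen things standing where they are.

Things in the scene. Friction and masses are not known exactly. Their poses are not given: they have to be found in the camera images.
- pin: wooden rolling pin, 280 mm long: barrel 38 mm thick, 180 mm long, with a 22 mm thick, 50 mm long handle at each end; 150 to 310 g. Origin at its middle on its centre line; its y axis runs along the pin. It lies level in the crate on two rails, along the crate's y axis, within 5 mm of crate x = 0, its middle at crate y = -35 to -17 mm, its centre line 79 mm above the worktop
- pin_end_a (a point): tip of the pin's handle at its -y end (140 mm from its middle): the free end, below the crate's opening
- pin_end_b (a point): tip of the pin's handle at its +y end (140 mm from its middle): the hidden end, below the crate's board
- crate: wooden crate fixed to the worktop, 200 mm (x) by 370 mm (y) outside, walls 10 mm thick, rim 130 mm above the worktop; origin at the centre of its underside, z up. A fixed board closes its top from y = +25 mm to the +y end. Apart from the pin and two rails it is empty down to its floor (at 10 mm), so the pin's hidden end can dip below the board while the free end rises
- opening (a point): centre of the crate's open part, at rim height (crate x = 0, y = -75 mm, z = 130 mm): an opening 180 mm (x) by 200 mm (y = -175 to +25 mm), shorter than the pin
- board_edge (a point): middle of the lower edge of the crate's board (crate y = +25 mm, z = 120 mm); the board is 10 mm thick, its top flush with the rim
- rail_mid (a point): middle of the top of the rail nearer the board (crate y = -5 mm, z = 60 mm). The other, equal rail is at crate y = -90 mm. They run across x, are 12 mm thick in y, undersides at z = 44 mm, and have on top 8 mm high stops on either side of the pin, inner faces at x = -20 and +20 mm. The pin is gripped between the two rails or beside them
- cutter: steel round pastry cutter, a ring 64 mm across and 22 mm high, standing on the crate's board; origin at the centre of its underside
- mug: white mug, 80 mm across, 90 mm high, beyond the crate; origin at the centre of its underside
- jar: glass jar, 60 mm across, 85 mm high, beyond the crate; origin at the centre of its underside
- spoon: wooden spoon lying on the worktop on the robot's side of the crate
- bowl: white bowl, 150 mm across, 60 mm high, to the robot's right of the crate; origin at the centre of its underside
- can: food can, 68 mm across, 100 mm high, to the robot's left of the crate; origin at the centre of its underside
There are look-alikes about, which are no part of the job. Leave any black or turquoise look-alike of the can alone.

How it is judged (in metres and radians):
On the way, in this order (a step that is already met when the one before it is completed fails the run):
1. the pin's free end is up out of the opening while its other end is still below the board (height (world z) of pin_end_a above 0.14 m and height (world z) of pin_end_b below 0.12 m and y of pin_end_b in the frame of crate above 0.025 m), for 0.1 s.
2. the other end has come out of the opening too (height (world z) of pin_end_b above 0.14 m), for 0.1 s.
At the end, for the whole second after the job is handed in: The gripper's fingers hold the rolling pin still (under 0.03 m/s), level within 0.25 rad, both its ends more than 190 mm above the worktop (60 mm above the crate's rim), touching neither the crate nor any other thing; every other thing is within 30 mm of where it stood (height (world z) of each of pin_end_a, pin_end_b above 0.19 m and angle between pin's own y axis and vertical between 1.3208 and 1.8208 rad and contact force between pin and the fingers above 2 N and contact force between pin and crate below 0.2 N and linear speed of pin below 0.03 m/s and angular speed of pin below 0.2 rad/s and contact force between pin and cutter below 0.2 N and contact force between pin and mug below 0.2 N and contact force between pin and jar below 0.2 N and contact force between pin and spoon below 0.2 N and contact force between pin and bowl below 0.2 N and contact force between pin and can below 0.2 N and distance of each of cutter, mug, jar, spoon, bowl, can from where it was at the start of the episode below 0.03 m); the arm keeps its last pose, push and grip.
It fails at once if another kitchen thing is knocked or shifted by 30 mm or more (distance of any of cutter, mug, jar, spoon, bowl, can from where it was at the start of the episode above 0.03 m).
It also fails if it takes over 42 s, if anything falls off the work surface, if the arm or the gripper's body presses on something with over 40 N, if the wrist force passes 120 N, or if a joint passes its speed limit or range.

### The arm

A 6-joint arm with a two-finger parallel gripper is mounted at the origin on the work surface. World frame = base frame: x ahead of the robot, y to its left, z up, the work surface at z = 0. Lengths are in mm, angles in rad, forces in N, time in s.
With the tool pointing down it reaches from about 300 to 750 mm from the base axis. Payload 8.5 kg.
Tool frame: the origin (TCP) lies at the centre of the arm's flange, where the gripper is bolted on; the fingertips stand 173 mm ahead of it and the grasp point (between the pads) lies 155 mm ahead of it; z points along the fingers, y is the line along which they close (so a half turn about z gives the same grasp; the last joint's range is limited). The gripper opens to 85 mm and grips with 20 to 120 N. Pads are 22 mm wide; open, the fingers measure 114 mm over their backs; the gripper's body (76 mm by 85 mm) begins 54 mm behind the grasp point. The pads swing forward as they close: fully open they stand 13 mm farther back than shut.
Start: joints at [0.982, 0.381, 1.297, -0, 1.464, -0.215], TCP at [200.826, 512.006, 404.722] pointing down, gripper open.
Joint ranges: [-3.11, 3.11], [-0.89, 2.33], [0.22, 2.48], [-1.42, 4.56], [0.17, 2.85], [-2.88, 2.88]. Speed limits (rad/s): [2.39, 2.39, 3.14, 3.14, 3.14, 3.14].

### API

Orientations are given as a rotation vector (axis times angle).
In Python, from cell import ctrl gives the robot as it stands.
- The arm moves only by the tool jog_arm, never from a script. Its argument "moves" is a list of rows, each an object of numbers: "wx", "wy", "wz": the turn, a rotation vector about the tool's x, y, z in rad; "dx", "dy", "dz": the shift along the tool's x, y, z in mm; "grip": the opening, from -1 (shut) to 1 (fully open), so that 0 is half open. In form: [{"wx": .., "wy": .., "wz": .., "dx": .., "dy": .., "dz": .., "grip": ..}, ...]. A call has 1 to 12 rows; each row is the pose to reach, as a shift and turn from the pose commanded when the call began, along the tool's axes at that moment; what a row does not reach only later rows make up. A row lasts 1/12 s, in which the tool goes at most 41.7 mm and 7.16 degrees, less where a joint would pass 70% of its speed; a pose out of reach is approached as far as the arm can. A call with a gripper value outside its range is refused whole. The fingers move at their own pace and stop on an object; "grip_force" is the grip in N (left out, the last holds). Time passes only in rows, so rows that repeat a pose let the fingers close. It gives the time, the measured TCP pose, the force, the opening and the grip force at its end, in the units of the state.
- ctrl.sense(): the state, without advancing time (a new reading comes with each control period).
- ctrl.capture(name): name is "scene" or "top" or "wrist"; returns the picture (480x640x3 uint8, red, green, blue); there is no depth.
- ctrl.camera_params(name): a dict with "fx", "fy", "cx", "cy" (pixels), "extrinsics" (4x4, takes a point from camera to world coordinates). Camera axes: x right, y down, z forward; pixel columns grow to the right and rows downward; lengths in mm; the calibration is good to about 2 mm. A picture is of the moment at which its call begins: read the wrist's pose just before it. camera_params takes no time and is no camera call; for the wrist camera it gives the pose at the moment of the call.
- ctrl.finish_job(): hands the job in; it is judged then, once.
The state is a dict: "time_s": time; "joint_pos": joint angles; "qvel": joint speeds; "tau": joint torques, N m; "tcp_pos": TCP position; "orientation": TCP orientation; "wrist_force": force on the tool from outside, world axes, zero at the start; "torque": the same for the moment, N m; "width": opening from 0.0 (shut) to 1.0 (fully open); "gripper_force": force on a finger pad.
Only numpy, scipy, OpenCV 4.12 (cv2) and the standard library are available. Lean on these libraries where they do the work, as an engineer would, in place of code of your own. Each camera call takes 0.05 s, during which the arm holds its last target. There are 200 camera calls.

## Working session

There is one attempt and no reset: what is moved stays moved. The work goes in short steps, Python scripts to look and compute and a tool call to move; the robot and the scene stay as the last step left them, time stands still between calls to the robot, and variables do not carry over. Pictures are saved under pics/ and viewed, at most 10 in all, crops included, and the job is handed in when it is done.

Besides the shell and the picture viewer there is one more tool, called after "Call:" as name([rows], argument=value, ...), one row to a line, values as JSON. jog_arm: Moves the arm, as the interface text tells. Its arguments: {"type":"object","properties":{"moves":{"type":"array"},"grip_force":{"type":"number"}},"required":["moves"]}

```bash
mkdir -p pics; ls; python3 - <<'E'
from cell import ctrl
import cv2,json
for n in("top","scene"):
    im=ctrl.capture(n);cv2.imwrite(f"pics/{n}0.png",im[:,:,::-1])
    p=ctrl.camera_params(n);print(n,p)
s=ctrl.sense();print(s["time_s"],s["tcp_pos"],s["orientation"],s["wrist_force"])
E
```

```text
pics
top {'fx': 443.78400641059574, 'fy': 443.78400641059574, 'cx': 321.30888684303613, 'cy': 230.82138347753983, 'extrinsics': array([[ 1.13485476e-02, -9.93150084e-01,  1.16293254e-01,
         4.73918701e+02],
       [-9.99609186e-01, -8.29644957e-03,  2.66953824e-02,
         2.97088678e+01],
       [-2.55477001e-02, -1.16550759e-01, -9.92856100e-01,
         1.29063289e+03],
       [ 0.00000000e+00,  0.00000000e+00,  0.00000000e+00,
         1.00000000e+00]])}
scene {'fx': 584.6201928327015, 'fy': 584.6201928327015, 'cx': 329.89529336043086, 'cy': 240.16535258888737, 'extrinsics': array([[ 2.17194412e-01,  5.26018160e-01, -8.22272146e-01,
         1.86336029e+03],
       [ 9.76038728e-01, -1.05615621e-01,  1.90246530e-01,
        -2.57353461e+02],
       [ 1.32283464e-02, -8.43889943e-01, -5.36353219e-01,
         9.13852917e+02],
       [ 0.00000000e+00,  0.00000000e+00,  0.00000000e+00,
         1.00000000e+00]])}
0.1 [200.82308405 511.99105746 404.15807127] [-5.83662022e-01 -3.08638586e+00  1.94851370e-03] [ 0.22039753 -1.3208219  -0.16808076]
```

View pics/top0.png

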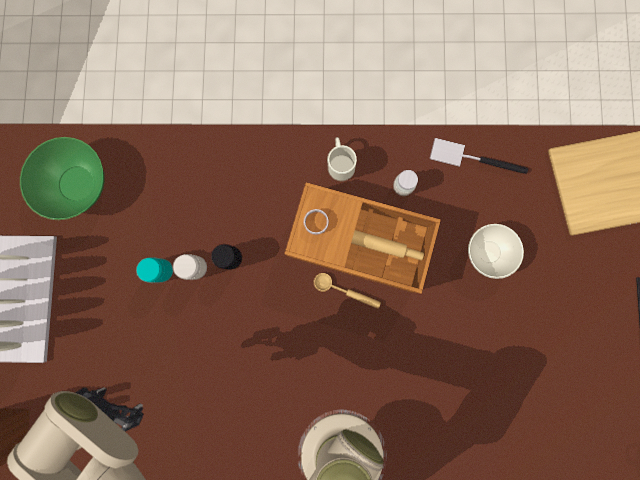

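View pics/scene0.png

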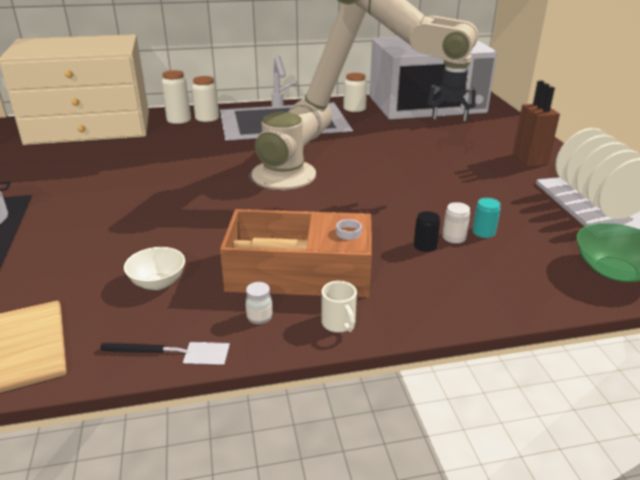

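Top view: the crate's rim corners are at about (305,184), (440,219), (421,292) and (286,254), with the board on the left half and the cutter at (316,222). The pin runs from about (352,238) to (423,257). Things that could be mistaken for the pin: the spoon handle (363,298) and the spatula handle (505,165). Neither is in the crate, so I choose the one at (387,247) and check it in a crop.

```bash
cat > h.py <<'E'
import numpy as np
from cell import ctrl
def ray(n,uv,z):
    p=ctrl.camera_params(n);T=p["extrinsics"]
    d=T[:3,:3]@[(uv[0]-p["cx"])/p["fx"],(uv[1]-p["cy"])/p["fy"],1]
    return T[:3,3]+d*(z-T[2,3])/d[2]
def proj(n,P):
    p=ctrl.camera_params(n);T=p["extrinsics"];c=T[:3,:3].T@(np.asarray(P)-T[:3,3])
    return np.array([p["fx"]*c[0]/c[2]+p["cx"],p["fy"]*c[1]/c[2]+p["cy"]])
E
python3 - <<'E'
import cv2;from h import *
C=np.array([ray("top",u,130) for u in[(305,184),(440,219),(421,292),(286,254)]])
print(C.round(1)); 
for i in range(4):print(np.linalg.norm(C[i]-C[i-1]).round(1))
c=C.mean(0);y=(C[0]+C[3]-C[1]-C[2]);y/=np.linalg.norm(y);print(c,y,np.degrees(np.arctan2(y[1],y[0])))
for n,u in(("a",(423,257)),):
    q=ray("top",u,79);print(n,q,(q-c)@y)
for n,u,z in(("cutter",(316,222),145),("mug",(342,162),85),("jar",(406,182),80),("bowl",(496,251),50)):print(n,ray("top",u,z).round())
im=cv2.imread("pics/top0.png")[170:310,270:460]
cv2.imwrite("pics/c.png",cv2.resize(im,None,fx=4,fy=4,interpolation=cv2.INTER_CUBIC))
E
```

```text
[[ 735.3  105.9  130. ]
 [ 643.7 -250.3  130. ]
 [ 453.2 -197.9  130. ]
 [ 547.9  152.9  130. ]]
193.3
367.8
197.5
363.3
[595.04202249 -47.36109301 130.        ] [0.25477287 0.96700092 0.        ] 75.23987272078608
a [ 546.58428733 -214.70565821   79.        ] -174.16806525790793
cutter [631.  75. 145.]
mug [808.   7.  85.]
jar [ 754. -171.   80.]
bowl [ 567. -422.   50.]
```

View pics/c.png

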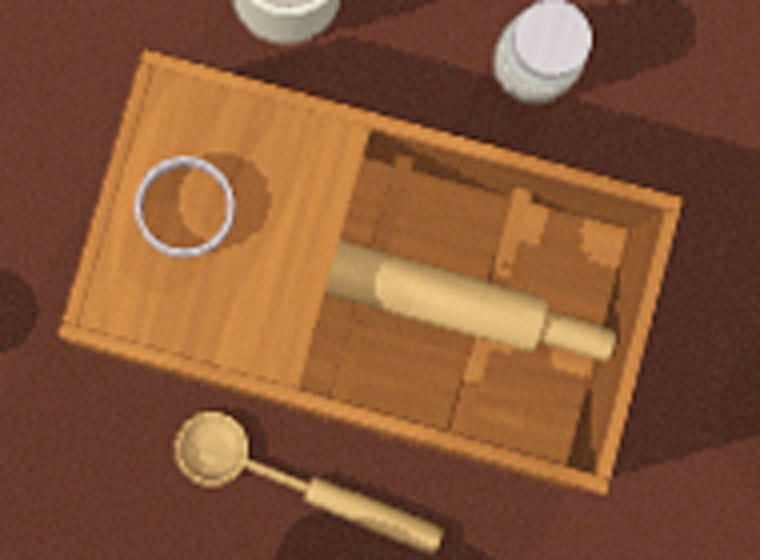

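The crop confirms the pin: handle tip at full-image (423,256), barrel lying across both rails, hidden end under the board on the left. Next I fit the crate frame and compute the hover move.

```bash
cat >> h.py <<'E'
from scipy.spatial.transform import Rotation as R
from scipy.optimize import least_squares
L=[(-(-100),185),(100,-185),(-100,-185),(-100,185)]
PX=[(306.2,183.2),(440.2,220),(421.4,293),(285.2,253.2)]
def crate():
    W=np.array([ray("top",u,130)[:2] for u in PX])
    def f(p):
        c,s=np.cos(p[2]),np.sin(p[2]);return np.ravel(np.array(L)@np.array([[c,s],[-s,c]])+p[:2]-W)
    r=least_squares(f,[595,-47,-.26]);return r.x,r.fun
def c2w(P,cr):
    return np.r_[R.from_euler("z",cr[2]).as_matrix()[:2,:2]@P[:2]+cr[:2],P[2]]
def w2c(P,cr):
    return np.r_[R.from_euler("z",-cr[2]).as_matrix()[:2,:2]@(np.asarray(P[:2])-cr[:2]),P[2]]
def toolR(cr,lean):  # tool x = crate +y, tool y = crate +x, z down; lean>0: top toward crate -y
    B=R.from_euler("z",cr[2]).as_matrix()@np.array([[0,1,0],[1,0,0],[0,0,-1.]])
    return R.from_matrix(B)*R.from_rotvec([0,lean,0])
def delta(gc,lean,cr,frm=None):
    """row to bring grasp point to crate coords gc"""
    s=ctrl.sense();p0,r0=frm or (s["tcp_pos"],R.from_rotvec(s["orientation"]))
    r=toolR(cr,lean);t=c2w(np.array(gc,float),cr)-r.apply([0,0,155])
    return r0.inv().apply(t-p0).round(1),(r0.inv()*r).as_rotvec().round(4),(t,r)
E
python3 - <<'E'
from h import *
cr,res=crate();print(cr,res.round(1))
for z in(79,):
  q=w2c(ray("top",(423,256.3),z),cr);print("tip",q)
# barrel edge samples from crop
for u in((270+545/4,170+325/4),(270+375/4,170+285/4)):print(w2c(ray("top",u,85),cr))
print(delta((0,-52,230),0.35,cr))
E
```

```text
[ 5.94813918e+02 -4.79819803e+01 -2.69708050e-01] [ 2.9  1.   0.9 -2.2 -1.6 -0.7 -2.2  1.9]
tip [  -0.22239854 -173.06850392   79.        ]
[-1.06334289e-01 -1.25192197e+02  8.50000000e+01]
[-5.49103281 -7.51298941 85.        ]
(array([-582.2, -482. ,   29. ]), array([-0.2577,  0.2854,  1.4504]), (array([ 566.79691851, -149.3298645 ,  375.60277049]), Rotation.from_matrix(array([[ 0.25029591,  0.96384873,  0.09136514],
                            [ 0.90541319, -0.26645005,  0.33050162],
                            [ 0.34289781,  0.        , -0.93937271]]))))
```

Call:
jog_arm([
  {"dx":-582,"dy":-482,"dz":29,"wx":-0.258,"wy":0.285,"wz":1.45,"grip":1},
  {"dx":-582,"dy":-482,"dz":29,"wx":-0.258,"wy":0.285,"wz":1.45,"grip":1},
  {"dx":-582,"dy":-482,"dz":29,"wx":-0.258,"wy":0.285,"wz":1.45,"grip":1},
  {"dx":-582,"dy":-482,"dz":29,"wx":-0.258,"wy":0.285,"wz":1.45,"grip":1},
  {"dx":-582,"dy":-482,"dz":29,"wx":-0.258,"wy":0.285,"wz":1.45,"grip":1},
  {"dx":-582,"dy":-482,"dz":29,"wx":-0.258,"wy":0.285,"wz":1.45,"grip":1},
  {"dx":-582,"dy":-482,"dz":29,"wx":-0.258,"wy":0.285,"wz":1.45,"grip":1},
  {"dx":-582,"dy":-482,"dz":29,"wx":-0.258,"wy":0.285,"wz":1.45,"grip":1},
  {"dx":-582,"dy":-482,"dz":29,"wx":-0.258,"wy":0.285,"wz":1.45,"grip":1},
  {"dx":-582,"dy":-482,"dz":29,"wx":-0.258,"wy":0.285,"wz":1.45,"grip":1},
  {"dx":-582,"dy":-482,"dz":29,"wx":-0.258,"wy":0.285,"wz":1.45,"grip":1},
  {"dx":-582,"dy":-482,"dz":29,"wx":-0.258,"wy":0.285,"wz":1.45,"grip":1},
])

```text
time_s: 1.1
tcp_pos: [443.1, 72.7, 385.4]
orientation: [-2.313, -1.75, -0.412]
wrist_force: [0.5, 1.2, -0.6]
width: 1.001
gripper_force: 0.0
```

```bash
python3 - <<'E'
from h import *
cr,_=crate();s=ctrl.sense();print(s["time_s"],s["tcp_pos"],s["width"])
print(delta((0,-52,230),0.35,cr)[:2])
E
```

```text
1.1 [443.1281117   72.69142299 385.42604484] 1.0014084999350987
(array([-172.3,  179.4,  -53. ]), array([ 0.0018, -0.0025, -0.0056]))
```

Call:
jog_arm([
  {"dx":-172,"dy":179,"dz":-53},
  {"dx":-172,"dy":179,"dz":-53},
  {"dx":-172,"dy":179,"dz":-53},
  {"dx":-172,"dy":179,"dz":-53},
  {"dx":-172,"dy":179,"dz":-53},
  {"dx":-172,"dy":179,"dz":-53},
  {"dx":-172,"dy":179,"dz":-53},
  {"dx":-172,"dy":179,"dz":-53},
  {"dx":-172,"dy":179,"dz":-53},
])

```text
schema error: expected keys wx, wy, wz, dx, dy, dz, grip
```

```bash
python3 - <<'E'
import cv2;from h import *
cr,_=crate()
P={k:proj("wrist",c2w(np.array(v,float),cr)).round() for k,v in dict(tip=(0,-173,79),g=(0,-52,98),be=(0,25,130),c1=(90,-175,130),c2=(-90,-175,130),e1=(90,25,130),e2=(-90,25,130)).items()};print(P)
im=ctrl.capture("wrist")[:,:,::-1].copy()
for v in P.values():cv2.circle(im,tuple(int(a) for a in v),3,(0,0,255),1)
cv2.imwrite("pics/w1.png",im)
print(ctrl.sense()["tcp_pos"],delta((0,-52,230),0.35,cr)[:2])
E
```

```text
{'tip': array([544., 663.]), 'g': array([550., 521.]), 'be': array([574., 440.]), 'c1': array([731., 756.]), 'c2': array([458., 758.]), 'e1': array([701., 439.]), 'e2': array([447., 441.])}
[446.62473132  67.55737054 384.95103645] (array([-166.3,  177. ,  -51. ]), array([ 0.0073, -0.0019, -0.0176]))
```

View pics/w1.png

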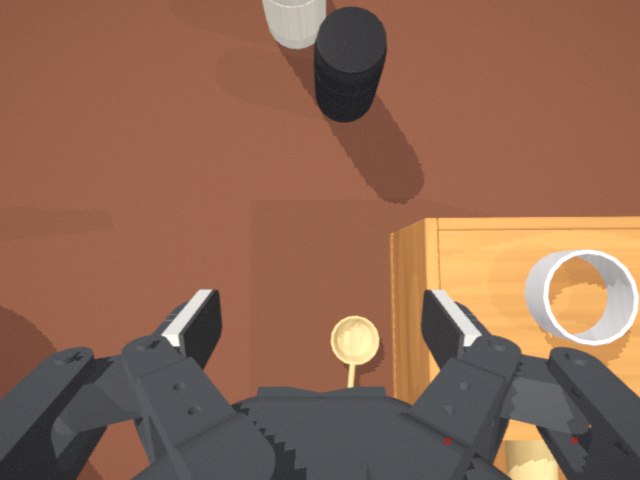

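The move was refused because every key is required. The picture, taken short of the goal, shows the crate at lower right with the board edge at about (530,440). I'll repeat the move with all keys.

Call:
jog_arm([
  {"wx":0,"wy":0,"wz":0,"dx":-165,"dy":177,"dz":-51,"grip":1},
  {"wx":0,"wy":0,"wz":0,"dx":-165,"dy":177,"dz":-51,"grip":1},
  {"wx":0,"wy":0,"wz":0,"dx":-165,"dy":177,"dz":-51,"grip":1},
  {"wx":0,"wy":0,"wz":0,"dx":-165,"dy":177,"dz":-51,"grip":1},
  {"wx":0,"wy":0,"wz":0,"dx":-165,"dy":177,"dz":-51,"grip":1},
  {"wx":0,"wy":0,"wz":0,"dx":-165,"dy":177,"dz":-51,"grip":1},
  {"wx":0,"wy":0,"wz":0,"dx":-165,"dy":177,"dz":-51,"grip":1},
  {"wx":0,"wy":0,"wz":0,"dx":-165,"dy":177,"dz":-51,"grip":1},
  {"wx":0,"wy":0,"wz":0,"dx":-165,"dy":177,"dz":-51,"grip":1},
  {"wx":0,"wy":0,"wz":0,"dx":-165,"dy":177,"dz":-51,"grip":1},
])

```text
time_s: 1.98
tcp_pos: [567.0, -137.4, 377.0]
orientation: [-2.307, -1.759, -0.41]
wrist_force: [0.5, -0.3, -0.6]
width: 0.997
gripper_force: 0.0
```

```bash
python3 - <<'E'
import cv2;from h import *
cr,_=crate()
P={k:proj("wrist",c2w(np.array(v,float),cr)).round() for k,v in dict(tip=(0,-173,79),g=(0,-52,98),be=(0,25,130),c1=(90,-175,130),c2=(-90,-175,130),e1=(90,25,130),e2=(-90,25,130)).items()};print(P)
im=ctrl.capture("wrist")[:,:,::-1].copy()
for v in P.values():cv2.circle(im,tuple(int(a) for a in v),3,(0,0,255),1)
cv2.imwrite("pics/w2.png",im)
print(ctrl.sense()["time_s"],ctrl.sense()["tcp_pos"],delta((0,-52,230),0.35,cr)[:2])
E
```

```text
{'tip': array([325., 450.]), 'g': array([325., 305.]), 'be': array([325., 202.]), 'c1': array([459., 495.]), 'c2': array([192., 495.]), 'e1': array([450., 202.]), 'e2': array([201., 202.])}
2.0333 [ 566.99510774 -137.28786513  377.17918741] (array([-11.5,   3. ,  -2.5]), array([ 0.0002, -0.0012,  0.002 ]))
```

View pics/w2.png

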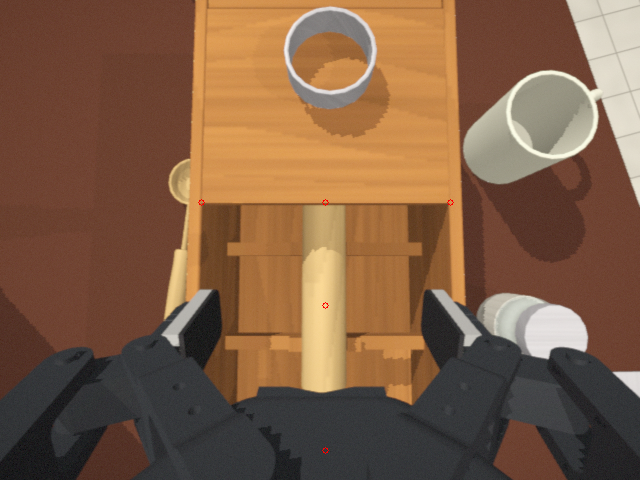

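The wrist view matches my projections: board edge at row 202, rails at rows 249 and 342, and the pin at column 324 between open, clear fingers. Next I work out the descent.

```bash
python3 - <<'E'
from h import *
cr,_=crate()
for z in(110,78):print(delta((0,-52,z),0.35,cr)[:2])
E
```

```text
(array([-52.8,   2.9, 110.1]), array([ 0.0002, -0.0012,  0.002 ]))
(array([-63.8,   2.9, 140.2]), array([ 0.0002, -0.0012,  0.002 ]))
```

Call:
jog_arm([
  {"wx":0,"wy":0,"wz":0,"dx":-26,"dy":1.5,"dz":40,"grip":1},
  {"wx":0,"wy":0,"wz":0,"dx":-38,"dy":2.5,"dz":75,"grip":1},
  {"wx":0,"wy":0,"wz":0,"dx":-53,"dy":3,"dz":110,"grip":1},
  {"wx":0,"wy":0,"wz":0,"dx":-53,"dy":3,"dz":110,"grip":1},
  {"wx":0,"wy":0,"wz":0,"dx":-53,"dy":3,"dz":110,"grip":1},
])

```text
time_s: 2.45
tcp_pos: [567.2, -150.2, 255.3]
orientation: [-2.306, -1.756, -0.409]
wrist_force: [0.2, -0.4, 1.6]
width: 1.002
gripper_force: 0.0
```

```bash
python3 - <<'E'
from h import *
cr,_=crate();s=ctrl.sense();print(s["time_s"],s["qvel"].round(3),s["wrist_force"])
for z in(110,78):print(delta((0,-52,z),0.35,cr)[:2])
E
```

```text
2.45 [ 0.    -0.057 -0.071  0.001  0.016  0.006] [ 0.236934   -0.44165319  1.55974605]
(array([ 0.8, -0.6, -0.1]), array([-0.002 , -0.0021,  0.0004]))
(array([-10.3,  -0.5,  30. ]), array([-0.002 , -0.0021,  0.0004]))
```

Call:
jog_arm([
  {"wx":0,"wy":0,"wz":0,"dx":-5,"dy":0,"dz":15,"grip":1},
  {"wx":0,"wy":0,"wz":0,"dx":-10,"dy":0,"dz":30,"grip":1},
  {"wx":0,"wy":0,"wz":0,"dx":-10,"dy":0,"dz":30,"grip":1},
  {"wx":0,"wy":0,"wz":0,"dx":-10,"dy":0,"dz":30,"grip":-1},
  {"wx":0,"wy":0,"wz":0,"dx":-10,"dy":0,"dz":30,"grip":-1},
  {"wx":0,"wy":0,"wz":0,"dx":-10,"dy":0,"dz":30,"grip":-1},
  {"wx":0,"wy":0,"wz":0,"dx":-10,"dy":0,"dz":30,"grip":-1},
  {"wx":0,"wy":0,"wz":0,"dx":-10,"dy":0,"dz":30,"grip":-1},
  {"wx":0,"wy":0,"wz":0,"dx":-10,"dy":0,"dz":30,"grip":-1},
  {"wx":0,"wy":0,"wz":0,"dx":-10,"dy":0,"dz":30,"grip":-1},
  {"wx":0,"wy":0,"wz":0,"dx":-10,"dy":0,"dz":30,"grip":-1},
], grip_force=70)

```text
time_s: 3.37
tcp_pos: [567.7, -150.1, 225.2]
orientation: [-2.309, -1.759, -0.412]
wrist_force: [-0.7, -0.7, 6.5]
width: 0.426
gripper_force: 69.1
```

```bash
python3 - <<'E'
from h import *
from scipy.optimize import minimize
cr,_=crate();s=ctrl.sense();r0=R.from_rotvec(s["orientation"]);p0=s["tcp_pos"]
g=w2c(p0+r0.apply([0,0,155]),cr);print(s["width"],s["gripper_force"],s["wrist_force"],"g",g.round(1))
M0=np.array([-33.,79.])
def pose(th,piv,draw=0,up=0):  # pin rotated th about crate(y,z) pivot, a end up
    c,q=np.cos(th),np.sin(th);A=np.array([[c,q],[-q,c]])
    f=lambda P:A@(np.array(P)-piv)+piv+draw*np.array([-c,q])+[0,up]
    u=A@[1,0];m=f(M0);return f,u,m
def clear(th,piv,draw,up):
    f,u,m=pose(th,piv,draw,up);n=np.array([-u[1],u[0]]);o={}
    for k,(P,sg) in dict(boardlo=((25,120),-1),boardhi=((25,130),-1),rail=((1,60),1),rail2=((-11,60),1),railf=((-84,60),1),wall=((-180,130),1)).items():
        d=m-P;t=-(d@u);h=sg*(d@n)
        o[k]=round(h-(19 if abs(t)<90 else 11),0) if abs(t)<143 else None
    a,b=m-140*u,m+140*u
    o["floor"]=round(min(b[1]-11*u[0],(m+90*u)[1]-19*u[0])-10);return o,a.round(),b.round()
piv=np.array([-5.,79.])
for th,dr,up in((.1,0,3),(.2,0,5),(.35,0,5),(.5,0,5),(.5,40,5),(.5,80,5),(.5,120,5),(.5,120,60),(.25,120,100),(0,120,150)):
    f,u,m=pose(th,piv,dr,up);gg=f(g[1:])
    d=delta((g[0],*gg),0.35-th,cr)
    print(th,dr,up,clear(th,piv,dr,up),"row",d[0],d[1],"lean",.35-th)
E
```

```text
0.42554335928576476 69.0977418422699 [-0.67722067 -0.67273915  6.54230678] g [  1.5 -52.4  79.7]
0.1 0 3 ({'boardlo': np.float64(22.0), 'boardhi': np.float64(32.0), 'rail': np.float64(2.0), 'rail2': np.float64(3.0), 'railf': np.float64(11.0), 'wall': None, 'floor': 47}, array([-172.,   99.]), array([106.,  71.])) row [18.6  0.5 -6.4] [ 0.0027 -0.1011  0.0011] lean 0.24999999999999997
0.2 0 5 ({'boardlo': np.float64(22.0), 'boardhi': np.float64(32.0), 'rail': np.float64(3.0), 'rail2': np.float64(6.0), 'railf': np.float64(20.0), 'wall': None, 'floor': 41}, array([-170.,  117.]), array([105.,  62.])) row [ 36.9   0.5 -10. ] [ 0.0028 -0.2011  0.001 ] lean 0.14999999999999997
0.35 0 5 ({'boardlo': np.float64(25.0), 'boardhi': np.float64(34.0), 'rail': np.float64(1.0), 'rail2': np.float64(6.0), 'railf': np.float64(31.0), 'wall': None, 'floor': 25}, array([-163.,  142.]), array([100.,  46.])) row [63.5  0.5 -9.4] [ 0.0029 -0.3511  0.0008] lean 0.0
0.5 0 5 ({'boardlo': np.float64(27.0), 'boardhi': np.float64(36.0), 'rail': np.float64(-1.0), 'rail2': np.float64(5.0), 'railf': np.float64(40.0)
[... 1118 characters left out ...]
0), 'wall': np.float64(73.0), 'floor': 123}, array([-258.,  277.]), array([-12., 143.])) row [  29.5    0.8 -146.7] [ 0.0029 -0.5011  0.0006] lean -0.15000000000000002
0.25 120 100 ({'boardlo': None, 'boardhi': None, 'rail': None, 'rail2': None, 'railf': np.float64(124.0), 'wall': np.float64(72.0), 'floor': 160}, array([-284.,  250.]), array([-13., 181.])) row [ -20.5    0.8 -167.3] [ 0.0028 -0.2511  0.0009] lean 0.09999999999999998
0 120 150 ({'boardlo': None, 'boardhi': None, 'rail': None, 'rail2': np.float64(158.0), 'railf': np.float64(150.0), 'wall': np.float64(80.0), 'floor': 200}, array([-293.,  229.]), array([-13., 229.])) row [ -60.9    0.8 -182.1] [ 0.0027 -0.0011  0.0013] lean 0.35
```

Call:
jog_arm([
  {"wx":0,"wy":0,"wz":0,"dx":1,"dy":0,"dz":-3,"grip":-1},
  {"wx":0,"wy":-0.05,"wz":0,"dx":10,"dy":0,"dz":-5,"grip":-1},
  {"wx":0,"wy":-0.1,"wz":0,"dx":19,"dy":0,"dz":-7.5,"grip":-1},
  {"wx":0,"wy":-0.15,"wz":0,"dx":28.5,"dy":0,"dz":-10.5,"grip":-1},
  {"wx":0,"wy":-0.2,"wz":0,"dx":38,"dy":0,"dz":-13,"grip":-1},
  {"wx":0,"wy":-0.25,"wz":0,"dx":47.5,"dy":0,"dz":-14.5,"grip":-1},
  {"wx":0,"wy":-0.3,"wz":0,"dx":57,"dy":0,"dz":-15.5,"grip":-1},
  {"wx":0,"wy":-0.35,"wz":0,"dx":66,"dy":0,"dz":-16,"grip":-1},
  {"wx":0,"wy":-0.4,"wz":0,"dx":75,"dy":0,"dz":-16,"grip":-1},
  {"wx":0,"wy":-0.45,"wz":0,"dx":84,"dy":0,"dz":-15,"grip":-1},
  {"wx":0,"wy":-0.45,"wz":0,"dx":84,"dy":0,"dz":-15,"grip":-1},
  {"wx":0,"wy":-0.45,"wz":0,"dx":84,"dy":0,"dz":-15,"grip":-1},
])

```text
time_s: 4.37
tcp_pos: [587.1, -78.6, 266.8]
orientation: [2.449, 1.867, -0.119]
wrist_force: [0.0, -0.3, -1.1]
width: 0.424
gripper_force: 69.9
```

```bash
python3 - <<'E'
import cv2;from h import *
cr,_=crate();s=ctrl.sense();r0=R.from_rotvec(s["orientation"]);p0=s["tcp_pos"]
print(s["time_s"],s["width"],s["gripper_force"],s["wrist_force"],w2c(p0+r0.apply([0,0,155]),cr),"toolz",r0.apply([0,0,1]))
a=ctrl.capture("scene");t=ctrl.capture("top")
x=lambda i:cv2.resize(i,(400,300),interpolation=cv2.INTER_CUBIC)
im=np.vstack([x(a[150:330,180:420]),x(t[150:330,240:480])])
cv2.imwrite("pics/t1.png",im[:,:,::-1])
E
```

```text
4.3667 0.4239188693509968 69.9317479133606 [ 0.02526334 -0.27847029 -1.0999975 ] [  0.85887122 -46.62779398 112.5379813 ] toolz [-0.02499877 -0.09408101 -0.99525063]
```

View pics/t1.png

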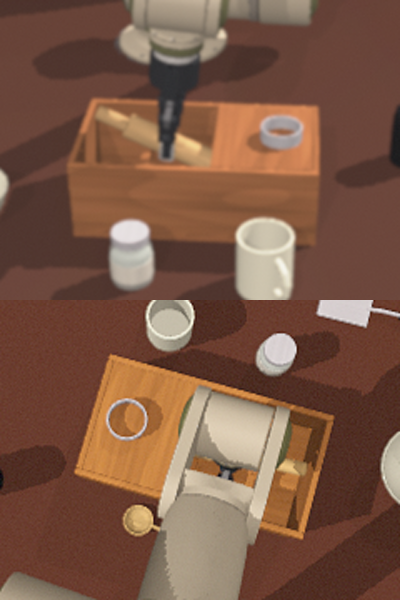

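The pin is tilted with its free handle tip at scene pixel (239,218), above the rim, and the hidden end is under the board. Everything else stands untouched. I check the tip against my model, then draw out along the pin axis.

```bash
python3 - <<'E'
from h import *
cr,_=crate();s=ctrl.sense();r0=R.from_rotvec(s["orientation"]);p0=s["tcp_pos"]
g=w2c(p0+r0.apply([0,0,155]),cr)
for th in(.3,.4,.45,.5):
    a=np.array([g[0],g[1]-120.5*np.cos(th),g[2]+120.5*np.sin(th)]);print(th,a.round(),proj("scene",c2w(a,cr)).round(1))
E
```

```text
0.3 [   1. -163.  148.] [234.9 221.1]
0.4 [   1. -158.  159.] [236.1 217.4]
0.45 [   1. -156.  165.] [237.  215.5]
0.5 [   1. -153.  170.] [237.9 213.8]
```

Call:
jog_arm([
  {"wx":0,"wy":0,"wz":0,"dx":-14,"dy":0,"dz":-5,"grip":-1},
  {"wx":0,"wy":0,"wz":0,"dx":-28,"dy":0,"dz":-10,"grip":-1},
  {"wx":0,"wy":0,"wz":0,"dx":-42,"dy":0,"dz":-15,"grip":-1},
  {"wx":0,"wy":0,"wz":0,"dx":-56,"dy":0,"dz":-20,"grip":-1},
  {"wx":0,"wy":0,"wz":0,"dx":-70,"dy":0,"dz":-25,"grip":-1},
  {"wx":0,"wy":0,"wz":0,"dx":-84,"dy":0,"dz":-30,"grip":-1},
  {"wx":0,"wy":0,"wz":0,"dx":-98,"dy":0,"dz":-35,"grip":-1},
  {"wx":0,"wy":0,"wz":0,"dx":-112,"dy":0,"dz":-40,"grip":-1},
  {"wx":0,"wy":0,"wz":0,"dx":-126,"dy":0,"dz":-46,"grip":-1},
  {"wx":0,"wy":0,"wz":0,"dx":-126,"dy":0,"dz":-46,"grip":-1},
  {"wx":0,"wy":0,"wz":0,"dx":-126,"dy":0,"dz":-46,"grip":-1},
])

```text
time_s: 5.38
tcp_pos: [554.7, -196.2, 325.3]
orientation: [2.45, 1.863, -0.12]
wrist_force: [-0.3, 0.1, -1.4]
width: 0.425
gripper_force: 70.0
```

```bash
python3 - <<'E'
import cv2;from h import *
cr,_=crate();s=ctrl.sense();r0=R.from_rotvec(s["orientation"]);p0=s["tcp_pos"]
g=w2c(p0+r0.apply([0,0,155]),cr)
print(s["time_s"],s["width"],s["gripper_force"],s["wrist_force"],g)
f=lambda d,th:proj("scene",c2w(np.array([g[0],g[1]+d*np.cos(th),g[2]-d*np.sin(th)]),cr))
a=ctrl.capture("scene")[:,:,::-1].copy()
for d in(-120.5,159.5):cv2.circle(a,tuple(f(d,.45).round().astype(int).tolist()),3,(0,0,255),1)
cv2.imwrite("pics/t2.png",cv2.resize(a[130:330,160:430],None,fx=2.5,fy=2.5))
for y,z,l in((-160,245,-.1),(-160,260,.35)):print(delta((g[0],y,z),l,cr)[:2])
E
```

```text
5.3833 0.4246535994724978 69.9985134601593 [-0.25011493  0.12998644 -1.4434032 ] [   1.02588635 -168.82903726  171.06920558]
(array([  1. ,   0.4, -74.8]), array([ 0.0007, -0.0015, -0.0001]))
(array([-67.9,   0.4, -74.4]), array([7.000e-04, 4.485e-01, 1.000e-04]))
```

View pics/t2.png

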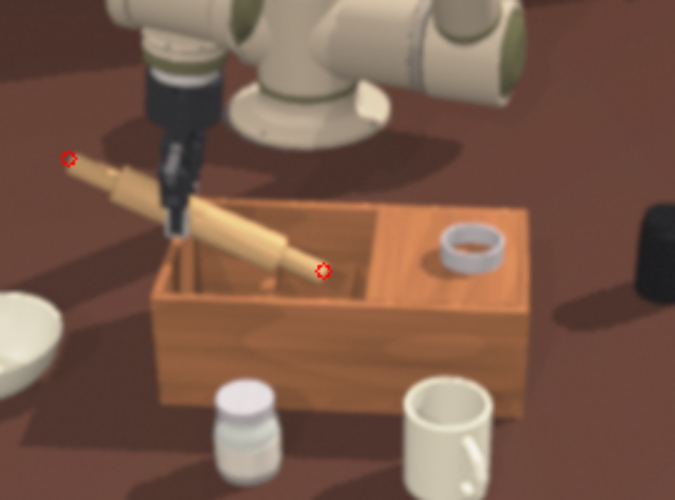

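Both tips match the model: free tip at crop (68,159), hidden tip at crop (323,271), now out from under the board and clear of the walls. Next I lift, then level.

Call:
jog_arm([
  {"wx":0,"wy":0,"wz":0,"dx":0,"dy":0,"dz":-19,"grip":-1},
  {"wx":0,"wy":0,"wz":0,"dx":0,"dy":0,"dz":-38,"grip":-1},
  {"wx":0,"wy":0,"wz":0,"dx":0,"dy":0,"dz":-57,"grip":-1},
  {"wx":0,"wy":0.0,"wz":0,"dx":1,"dy":0,"dz":-75,"grip":-1},
  {"wx":0,"wy":0.06,"wz":0,"dx":-8,"dy":0,"dz":-75,"grip":-1},
  {"wx":0,"wy":0.12,"wz":0,"dx":-18,"dy":0,"dz":-75,"grip":-1},
  {"wx":0,"wy":0.19,"wz":0,"dx":-28,"dy":0,"dz":-74,"grip":-1},
  {"wx":0,"wy":0.26,"wz":0,"dx":-39,"dy":0,"dz":-73,"grip":-1},
  {"wx":0,"wy":0.33,"wz":0,"dx":-50,"dy":0,"dz":-71,"grip":-1},
  {"wx":0,"wy":0.4,"wz":0,"dx":-60,"dy":0,"dz":-68,"grip":-1},
  {"wx":0,"wy":0.45,"wz":0,"dx":-67,"dy":0,"dz":-66,"grip":-1},
  {"wx":0,"wy":0.45,"wz":0,"dx":-67,"dy":0,"dz":-66,"grip":-1},
])

```text
time_s: 6.43
tcp_pos: [538.7, -254.2, 396.1]
orientation: [-2.307, -1.755, -0.411]
wrist_force: [-0.8, -0.3, -2.2]
width: 0.424
gripper_force: 70.1
```

Call:
jog_arm([
  {"wx":0,"wy":0,"wz":0,"dx":0,"dy":0,"dz":0,"grip":-1},
  {"wx":0,"wy":0,"wz":0,"dx":0,"dy":0,"dz":0,"grip":-1},
  {"wx":0,"wy":0,"wz":0,"dx":0,"dy":0,"dz":0,"grip":-1},
  {"wx":0,"wy":0,"wz":0,"dx":0,"dy":0,"dz":0,"grip":-1},
  {"wx":0,"wy":0,"wz":0,"dx":0,"dy":0,"dz":0,"grip":-1},
  {"wx":0,"wy":0,"wz":0,"dx":0,"dy":0,"dz":0,"grip":-1},
])

```text
time_s: 6.93
tcp_pos: [538.9, -253.0, 397.3]
orientation: [-2.308, -1.759, -0.41]
wrist_force: [0.1, 0.0, -1.9]
width: 0.422
gripper_force: 70.1
```

```bash
python3 - <<'E'
import cv2;from h import *
cr,_=crate();s=ctrl.sense();r0=R.from_rotvec(s["orientation"]);p0=s["tcp_pos"]
g=w2c(p0+r0.apply([0,0,155]),cr)
print(s["time_s"],s["width"],s["gripper_force"],s["wrist_force"],g,abs(s["qvel"]).max(),delta(g,.35,cr)[1])
f=lambda d:proj("scene",c2w(np.array([g[0],g[1]+d,g[2]]),cr))
a=ctrl.capture("scene")[:,:,::-1].copy()
for d in(-120.5,159.5):cv2.circle(a,tuple(f(d).round().astype(int).tolist()),3,(0,0,255),1)
cv2.imwrite("pics/t3.png",cv2.resize(a[110:340,100:480],None,fx=2,fy=2))
E
```

```text
6.9333 0.42248820050712116 70.144944190979 [ 0.07847035  0.04522974 -1.86795036] [   0.86019509 -159.27086058  251.74955487] 0.002896263519926721 [ 0.0007 -0.0008  0.0011]
```

View pics/t3.png

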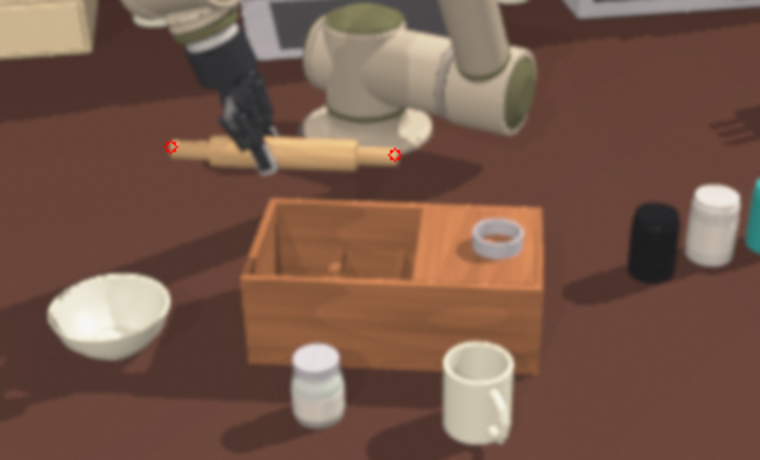

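The pin is level and still, with its tips at crop (172,147) and (395,155), about 10 cm above the rim. It touches nothing but the gripper, and the other things have not moved, so I hand it in.

```bash
python3 -c "
from cell import ctrl
print(ctrl.finish_job())"
```

```text
the job is handed in; nothing more can be done
None
```

The rolling pin is out of the crate and the job is handed in: the gripper holds it level and still about 10 cm above the rim, with nothing else moved in the last picture; the judge's result was not shown.

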